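# Roll a round rail onto the drill jig's centre line and swing the drill guide down on it

### The arm

A 7-joint arm with a two-finger parallel gripper is mounted at the origin on a cart in front of the work surface, level with it; the furniture and walls round the work are solid. World frame = base frame: x ahead of the robot, y to its left, z up, the work surface at z = 0. Lengths are in m, angles in rad, forces in N, time in s.
With the tool pointing down it reaches from about 0.4 to 0.85 m from the base axis. Payload 10.4 kg.
Tool frame: the origin (TCP) lies midway between the tips of the shut fingers; the grasp point (between the pads) lies 19 mm behind it; z points along the fingers, y is the line along which they close (so a half turn about z gives the same grasp; the last joint's range is limited). The gripper opens to 85 mm and grips with 20 to 120 N. Pads are 22 mm wide; open, the fingers measure 114 mm over their backs; the gripper's body (76 mm by 85 mm) begins 54 mm behind the grasp point. The pads swing forward as they close: fully open they stand 13 mm farther back than shut.
Start: joints at [1.229, 0.332, -0.065, 1.46, 0.022, 1.35, -0.088], TCP at [0.196, -0.594, 0.209] pointing down, gripper open.
Joint ranges: [-2.6, 2.6], [-0.5, 2.12], [-1.47, 1.34], [0.16, 2.42], [-1.27, 4.41], [0.06, 2.06], [-2.6, 2.6]. Speed limits (rad/s): [2.22, 2.22, 2.79, 2.79, 3.14, 3.14, 3.14].

### API

Orientations are given as a 3x3 rotation matrix whose columns are the frame's x, y, z axes.
In Python, from plant import observe, snapshot, camera_params, close_job gives the robot as it stands. The module is installed in compiled form; this text tells all that it offers.
- The arm moves only by the shell command python3 -m pendant 'ROWS' [FORCE]. ROWS is a JSON object of lists of equal length, an entry for each row: "dp": the shift along the tool's x, y, z in mm, a list of three; "rot": the turn, a rotation vector about the tool's x, y, z in degrees, a list of three; "fingers": the opening, from 0 (shut) to 1 (fully open). In form: {"dp": [[tx, ty, tz], ...], "rot": [[rx, ry, rz], ...], "fingers": [fingers, ...]}. A call has 1 to 8 rows; each row shifts and turns the commanded pose from where the row before left it, along the tool's axes as they then stand; what a row does not reach is not made up. A row lasts 1/8 s, in which the tool goes at most 62.5 mm and 10.7 degrees, less where a joint would pass 70% of its speed; a pose out of reach is approached as far as the arm can. A call with a gripper value outside its range is refused whole. The fingers move at their own pace and stop on an object; FORCE is the grip in N (left out, the last holds). Time passes only in rows, so rows that do not move let the fingers close. It gives the time, the measured TCP pose, the force, the opening and the grip force at its end, in the units of the state.
- observe(): the state, without advancing time (a new reading comes with each control period).
- snapshot(name): name is "scene" or "top" or "wrist"; returns (picture, depth): 420x560x3 uint8, blue, green, red; 420x560 float32, m along the optical axis (not along the pixel's ray), 0 where there is no reading.
- camera_params(name): a dict with "vertical_fov" (degrees; the focal length in pixels is half the picture's height over the tangent of half this angle, whatever the lens; pixels are square), "cx", "cy" (the principal point, pixels), "camera_from_world" (4x4, takes a point from world to camera coordinates); the wrist camera has in their place "mount" (4x4, takes a point from camera to tool coordinates, whose origin is the TCP and whose axes are the flange's). Camera axes: x right, y down, z forward; pixel columns grow to the right and rows downward; lengths in m; the calibration is good to about 2 mm. A picture is of the moment at which its call begins: read the wrist's pose just before it. camera_params takes no time and is no camera call.
- close_job(): hands the job in; it is judged then, once.
The state is a dict: "time_s": time; "joint_positions": joint angles; "qvel": joint speeds; "joint_efforts": joint torques, N m; "tcp_pos": TCP position; "tool_rot": TCP orientation; "wrist_force": force on the tool from outside, world axes, zero at the start; "wrist_torque": the same for the moment, N m; "finger_gap": finger opening in m; "grasp_force": force on a finger pad.
Only numpy, scipy, OpenCV 4.12 (cv2) and the standard library are available. Lean on these libraries where they do the work, as an engineer would, in place of code of your own. Each camera call takes 0.05 s, during which the arm holds its last target. There are 200 camera calls.

### The job

Get the round beech rail ready for cross-drilling: push it over sideways with the fingertips so that it rolls across the jig board onto the pencil line, lying along the line and centred on it, and push its far end home against the wooden end stop. Once it lies there, push the hinged drill guide over and press it down until its steel bush rests on the rail. Pick nothing up, and leave the tools and fittings round the jig where they lie.

Things in the scene. Friction and masses are not known exactly. Their poses are not given: they have to be found in the camera images.
- rail: Loose varnished beech dowel (friction about 0.3), 30 mm diameter, 130 mm long, about 70 g, a pencil ring round it 35 mm from its far end. Origin: its centre, on the axis. Own x: along the axis to the far end; y, z turn with it (z up at the start). It lies on the board 70 to 105 mm left of the line, up to 0.06 rad askew, 10 to 25 mm short of the stop. It rolls square to its axis, keeping its direction, stopping within millimetres after a slow push.
- line (a point): Fixed point where the rail's centre must be in the end, 15 mm above the board's top. x: along the dark pencil line (2.5 mm wide, straight below) towards the stop; y: left; z: up. The plywood jig board does not move: 200 mm along x, 260 mm along y, 18 mm thick; its centre lies 15 mm behind (-x) and 25 mm left (+y) of this point.
- stop (a point): Where the line meets the end stop: on the stop's near face, 65 mm ahead (+x) of line at the same height; axes as line. The stop is a wooden batten over the whole width of the board's far end, square to the line, 18 mm thick, 30 mm high above the board.
- leaf_hinge (a point): Middle of the drill guide's hinge pin, fixed to the board, axes as line: 90 mm right (-y) of the line, 30 mm ahead (+x) of line and 25 mm above it (40 mm above the board). The pin runs along x. Under it a dark steel block, 66 mm along x, 28 mm along y; its cheeks rise 8 mm above the pin.
- leaf (a joint): Angle of the drill guide, an aluminium leaf 34 mm wide, 8 mm thick, reaching 140 mm from the pin. 0: level, pointing left over the line, bush just resting on a rail there; 1.57: upright. Starts at 1.4 to 1.75; stops at 1.9 and -0.15. Hinge friction (0.14 N m, some 2 N at the pad) keeps it at any angle. Push it over from its right side, then press it down from above.
- leaf_pad (a point): Outer face of the orange thumb pad (28 x 30 mm) on the leaf, 122 mm from the pin, 7 mm off the leaf's middle plane, on the face that looks up when the guide is down (right when upright). Between pad and pin, 90 mm from the pin, sits the steel bush, 18 mm wide; it stands 8 mm above and 10 mm below the middle plane.
- screwdriver_red: Bystander: loose screwdriver with red and black handle, 219 mm long, lying right of the jig. Leave alone. Origin: centre of its underside.
- bracket: Bystander: loose zinc corner bracket standing on one leg, 22 x 45 x 45 mm, right of the jig. Leave alone. Origin: centre of its underside.
- carton: Bystander: loose brown carton of screws, 51 x 63 x 41 mm, left of the jig. Leave alone. Origin: centre of its underside.
- knob: Bystander: loose white drawer knob standing on its foot, 30 mm wide, 28 mm high, left of the jig. Leave alone. Origin: centre of its underside.

How it is judged:
By the outcome, as a careful person would: the job done as asked, in the order asked, and still so for the second after the job is handed in, with the robot touching nothing.
It also fails if it takes over 64 s, if anything falls off the work surface, if the arm or the gripper's body presses on something with over 40 N, if the wrist force passes 120 N, or if a joint passes its speed limit or range.

## Working session

There is one attempt and no reset: what is moved stays moved. The work goes in short steps, Python scripts to look and compute and a shell command to move; the robot and the scene stay as the last step left them, time stands still between calls to the robot, and variables do not carry over. Pictures are saved under pics/ and viewed, at most 10 in all, crops included, and the job is handed in when it is done.

```bash
mkdir -p pics; cat > h.py <<'E'
import numpy as np, cv2
from plant import observe, snapshot, camera_params
def take(n, f):
    p,d=snapshot(n); cv2.imwrite(f'pics/{f}.png',p); np.save(f'pics/{f}.npy',d); return p,d
def world(n,d,u,v,r=1):
    c=camera_params(n); f=210/np.tan(np.radians(c['vertical_fov'])/2)
    w=d[v-r:v+r+1,u-r:u+r+1]; z=np.median(w[w>0])
    T=np.linalg.inv(c['camera_from_world'])
    return (T@np.array([(u-c['cx'])/f*z,(v-c['cy'])/f*z,z,1]))[:3]
def pix(n,P):
    c=camera_params(n); f=210/np.tan(np.radians(c['vertical_fov'])/2)
    q=c['camera_from_world']@np.append(P,1); return q[0]/q[2]*f+c['cx'],q[1]/q[2]*f+c['cy']
E
python3 - <<'E'
from h import *
take('top','top0');take('scene','scene0')
o=observe();print(o['time_s'],o['tcp_pos'],o['tool_rot'],o['finger_gap'])
E
```

```text
0.1 [ 0.19578017 -0.59317384  0.20809638] [[ 9.49600136e-01  3.13463515e-01 -4.54323080e-04]
 [ 3.13463837e-01 -9.49599430e-01  1.16022318e-03]
 [-6.77373015e-05 -1.24416195e-03 -9.99999224e-01]] 0.08581792748878908
```

View pics/top0.png

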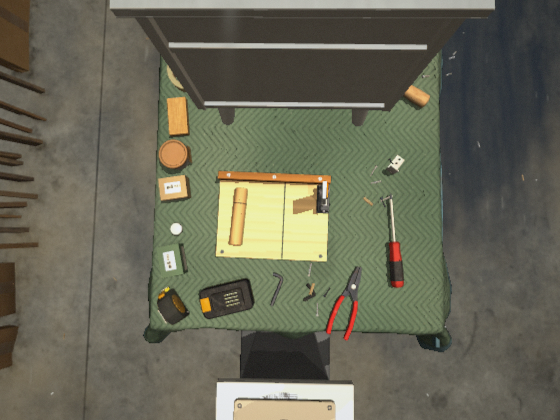

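View pics/scene0.png

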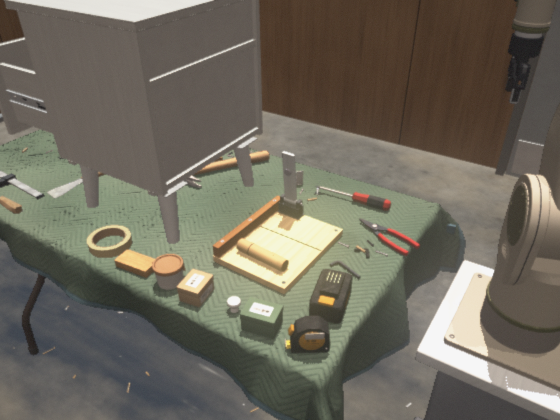

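The top view shows the board at columns 217–330, rows 178–262, with the stop along its far edge (row 178) and the line at column 284. The rail is at about (239,217), and the upright guide at (323,197). A cabinet stands beyond the stop. I'll enlarge the board for accurate reading.

```bash
python3 - <<'E'
from h import *
p=cv2.imread('pics/top0.png');d=np.load('pics/top0.npy')
cv2.imwrite('pics/top0c.png',cv2.resize(p[165:270,205:345],None,fx=5.6,fy=5.6,interpolation=cv2.INTER_CUBIC))
for u,v in [(225,250),(284,250),(284,195),(310,250),(239,217),(238,195),(236,235),(265,178),(322,186),(322,197),(322,205),(345,100),(230,100),(230,115),(358,118),(280,60)]:
    print(u,v,world('top',d,u,v).round(4))
print(camera_params('top'))
E
```

```text
225 250 [0.4547 0.1441 0.0189]
284 250 [0.4566 0.0061 0.0188]
284 195 [0.5857 0.0077 0.0183]
310 250 [ 0.4574 -0.0545  0.0187]
239 217 [0.531  0.1095 0.0472]
238 195 [0.5812 0.1127 0.0481]
236 235 [0.49   0.1152 0.0483]
265 178 [0.6211 0.0516 0.0484]
322 186 [ 0.6018 -0.0775  0.0652]
322 197 [ 0.5636 -0.0656  0.1945]
322 205 [ 0.5593 -0.0779  0.0633]
345 100 [ 0.7551 -0.1103  0.1876]
230 100 [0.7547 0.1153 0.1836]
230 115 [0.7645 0.1337 0.0597]
358 118 [ 0.7613 -0.1602  0.0558]
280 60 [0.7545 0.0139 0.3569]
{'vertical_fov': 57.53794319468162, 'cx': 281.3146466764597, 'cy': 205.83820925222489, 'camera_from_world': array([[ 0.0129522 , -0.99983169, -0.01299389,  0.0067305 ],
       [-0.99674062, -0.01187514, -0.07979428,  0.55972762],
       [ 0.07962654,  0.01398505, -0.99672666,  0.87506256],
       [ 0.        ,  0.        ,  0.        ,  1.        ]])}
```

View pics/top0c.png

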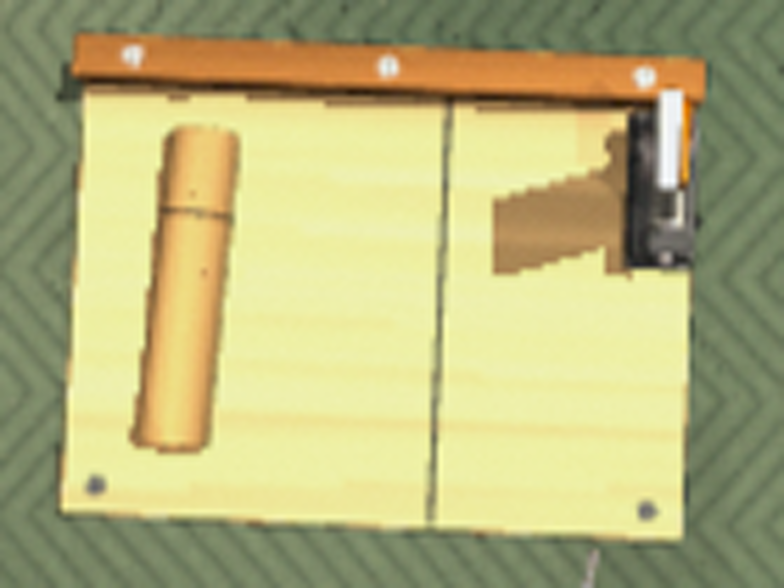

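The crop shows the line from (448,100) to (431,522), the rail's axis from (203,128) to (171,447) with its ring at (197,212), the stop's foot at row ~90–100, and the hinge block at columns 627–690, rows 110–268.

```bash
cat >> h.py <<'E'
def onplane(n,u,v,z):
    c=camera_params(n); f=210/np.tan(np.radians(c['vertical_fov'])/2)
    T=np.linalg.inv(c['camera_from_world']); r=T[:3,:3]@np.array([(u-c['cx'])/f,(v-c['cy'])/f,1]); o=T[:3,3]
    return o+r*(z-o[2])/r[2]
def crop(x,y,z,x0=205,y0=165,s=5.6,n='top'): return onplane(n,(x+.5)/s-.5+x0,(y+.5)/s-.5+y0,z)
E
python3 - <<'E'
from h import *
for nm,x,y,z in [('lineT',448,102,.018),('lineB',431,522,.018),('BL',62,512,.018),('BR',683,538,.018),('stopL_top_near',76,76,.048),('stopR_top_near',703,101,.048),('railfar',203,126,.033),('railnear',171,449,.033),('ringL',160,209,.033),('ringR',236,217,.033),('blkTL',627,110,.066),('blkBL',627,268,.066),('blkBR',690,268,.066),('leafL1',658,90,.198),('leafBR',676,188,.198)]:
    print(nm,crop(x,y,z).round(4))
# fit line & stop using depth and image
d=np.load('pics/top0.npy')
P=np.array([world('top',d,u,v,0) for v in range(170,265) for u in range(205,345) if d[v,u]>0])
# rail points: height .03-.05, y .07-.16
m=(P[:,2]>.028)&(P[:,2]<.055)&(P[:,1]>.06)&(P[:,1]<.17)&(P[:,0]<.598)
R=P[m];c=R.mean(0);w=np.linalg.svd(R[:,:2]-c[:2])[2][0];w*=np.sign(w[0]);t=(R[:,:2]-c[:2])@w
print('rail',len(R),c,w,np.arctan2(w[1],w[0]),t.min(),t.max())
S=P[(P[:,0]>.6)&(P[:,2]>.04)&(P[:,2]<.055)];print('stop fit',np.polyfit(S[:,1],S[:,0],1),S[:,1].min(),S[:,1].max())
L=P[P[:,2]>.12];print('leaf',len(L),np.c_[L.min(0),L.max(0)].round(4))
q=P[(P[:,2]>.05)];
for lo in (.055,.09,.13,.17,.19):
  s=q[(q[:,2]>lo)&(q[:,2]<lo+.035)]
  if len(s):print(lo,len(s),s.mean(0).round(4),s.min(0).round(4),s.max(0).round(4))
c=camera_params('wrist');print(c)
E
```

```text
lineT [0.6148 0.0067 0.018 ]
lineB [0.4384 0.0116 0.018 ]
BL [0.4404 0.1658 0.018 ]
BR [ 0.4332 -0.0932  0.018 ]
stopL_top_near [0.6196 0.1593 0.048 ]
stopR_top_near [ 0.6121 -0.0976  0.048 ]
railfar [0.6015 0.1085 0.033 ]
railnear [0.4675 0.1188 0.033 ]
ringL [0.5666 0.1256 0.033 ]
ringR [0.5636 0.0939 0.033 ]
blkTL [ 0.6056 -0.0652  0.066 ]
blkBL [ 0.5423 -0.0656  0.066 ]
blkBR [ 0.5426 -0.0906  0.066 ]
leafL1 [ 0.5943 -0.0654  0.198 ]
leafBR [ 0.5611 -0.0716  0.198 ]Traceback (most recent call last):
  File "<stdin>", line 6, in <module>
  File "h.py", line 6, in world
    c=camera_params(n); f=210/np.tan(np.radians(c['vertical_fov'])/2)
ValueError: time passes only in moves, steps and waits
```

```bash
cat >> h.py <<'E'
import functools
camera_params=functools.lru_cache(None)(camera_params)
YAW=-.028
ex=np.array([np.cos(YAW),np.sin(YAW),0]);ey=np.array([-ex[1],ex[0],0])
LINE=np.array([.550,.0085,.033])
def loc(P): d=np.asarray(P)-LINE; return np.array([d@ex,d@ey,d[2]])
def glob(a,b,c): return LINE+a*ex+b*ey+np.array([0,0,c])
def to(T):
    o=observe();R=np.array(o['tool_rot']);print('t',o['time_s'],'tcp',np.round(o['tcp_pos'],4),'loc mm',(loc(o['tcp_pos'])*1e3).round(1),'yawx',np.degrees(np.arctan2(R[1,0],R[0,0])).round(2),'F',np.round(o['wrist_force'],1))
    print('dp',(R.T@(np.asarray(T)-o['tcp_pos'])*1e3).round(1))
E
python3 - <<'E'
from h import *
print(loc([.5345,.1136,.033]))
to([.44,-.3,.25])
R=np.array(observe()['tool_rot'])
print('second', R.T@(glob(-.017,.150,.12)-np.array([.44,-.3,.25])))
print(camera_params('wrist')['mount'])
E
```

```text
[-0.01843634  0.10462486  0.        ]
t 0.1 tcp [ 0.1958 -0.5932  0.2081] loc mm [-337.2 -611.4  175.1] yawx 18.27 F [ 0.6 -0.5  0.3]
dp [ 323.8 -201.9  -41.7]
second [ 0.23616744 -0.4051962   0.09748821]
[[ 3.62972263e-05 -9.56441700e-01 -2.91923403e-01  7.33358944e-02]
 [ 9.99999989e-01 -6.39934869e-06  1.45304657e-04 -6.69226163e-04]
 [-1.40843553e-04 -2.91923405e-01  9.56441690e-01 -1.65226663e-01]
 [ 0.00000000e+00  0.00000000e+00  0.00000000e+00  1.00000000e+00]]
```

```bash
Z='' ; python3 -m pendant '{"dp":[[40,-25,-5],[40,-25,-5],[40,-25,-5],[40,-25,-5],[40,-25,-5],[40,-25,-5],[40,-25,-5],[40,-25,-5]],"rot":[[0,0,0],[0,0,0],[0,0,0],[0,0,0],[0,0,0],[0,0,0],[0,0,0],[0,0,0]],"fingers":[1,1,1,1,1,1,1,1]}'
python3 -m pendant '{"dp":[[29,-50,4],[29,-50,4],[29,-50,4],[29,-50,4],[29,-50,4],[29,-50,4],[29,-50,4],[29,-50,4]],"rot":[[0,0,0],[0,0,0],[0,0,0],[0,0,0],[0,0,0],[0,0,0],[0,0,0],[0,0,0]],"fingers":[1,1,1,1,1,1,1,1]}'
python3 -m pendant '{"dp":[[0,0,0],[0,0,0],[0,0,0],[0,0,0],[0,0,0],[0,0,0],[0,0,0],[0,0,0]],"rot":[[0,0,-10],[0,0,-10],[0,0,-10],[0,0,-10],[0,0,-10],[0,0,-10],[0,0,-10],[0,0,0]],"fingers":[1,1,1,1,1,1,1,1]}'
python3 - <<'E'
from h import *
to(glob(-.017,.150,-.02))
E
```

```text
time_s: 1.1
tcp_pos: [0.4377, -0.3019, 0.2488]
tool_rot: [[0.95, 0.313, -0.0], [0.313, -0.95, 0.0], [-0.0, -0.0, -1.0]]
wrist_force: [0.4, -0.5, 0.3]
finger_gap: 0.0853
grasp_force: 0.0
time_s: 2.1
tcp_pos: [0.5322, 0.1507, 0.2165]
tool_rot: [[0.95, 0.313, 0.0], [0.313, -0.95, -0.0], [-0.0, 0.0, -1.0]]
wrist_force: [1.2, -0.6, 0.7]
finger_gap: 0.0854
grasp_force: 0.0
time_s: 3.1
tcp_pos: [0.5319, 0.1491, 0.2165]
tool_rot: [[0.031, 1.0, -0.001], [1.0, -0.031, -0.0], [-0.0, -0.001, -1.0]]
wrist_force: [0.8, 0.4, 0.7]
finger_gap: 0.0855
grasp_force: 0.0
t 3.1 tcp [0.5319 0.1491 0.2165] loc mm [-22.  140.  183.5] yawx 88.2 F [0.8 0.4 0.7]
dp [ 10.    5.1 203.5]
```

```bash
python3 -m pendant '{"dp":[[5,3,30],[5,2,40],[0,0,40],[0,0,40],[0,0,30],[0,0,15],[0,0,8],[0,0,0]],"rot":[[0,0,0],[0,0,0],[0,0,0],[0,0,0],[0,0,0],[0,0,0],[0,0,0],[0,0,0]],"fingers":[1,1,1,1,1,1,1,1]}'
python3 - <<'E'
from h import *
to(glob(-.017,.026,-.02))
take('wrist','w1')
E
```

```text
time_s: 4.1
tcp_pos: [0.5376, 0.1592, 0.0141]
tool_rot: [[0.031, 1.0, 0.0], [1.0, -0.031, 0.0], [0.0, 0.0, -1.0]]
wrist_force: [-0.4, -0.3, 0.1]
finger_gap: 0.0854
grasp_force: 0.0
t 4.1 tcp [0.5376 0.1592 0.0141] loc mm [-16.6 150.3 -18.9] yawx 88.21 F [-0.4 -0.3  0.1]
dp [-124.3    0.     1.1]
```

View pics/w1.png

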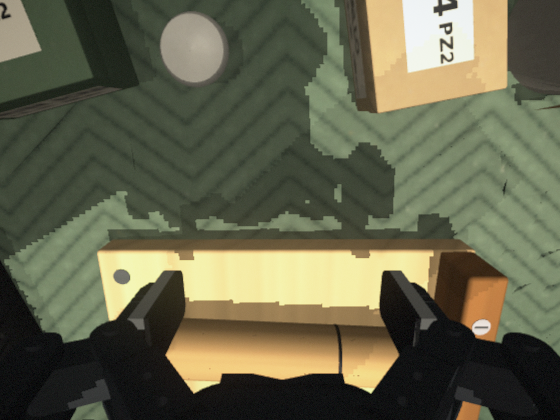

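The wrist view shows both fingertips standing on the board side left of the rail (tips at about (165,290) and (400,290)), clear of the rail, stop, carton and knob. Rolling now.

```bash
python3 -m pendant '{"dp":[[-8,0,0],[-8,0,0],[-6,0,0],[-6,0,0],[-6,0,0],[-6,0,0],[-6,0,0],[-6,0,0]],"rot":[[0,0,0],[0,0,0],[0,0,0],[0,0,0],[0,0,0],[0,0,0],[0,0,0],[0,0,0]],"fingers":[1,1,1,1,1,1,1,1]}'
python3 -m pendant '{"dp":[[-6,0,0],[-6,0,0],[-6,0,0],[-6,0,0],[-6,0,0],[-5,0,0],[-5,0,0],[-4,0,0]],"rot":[[0,0,0],[0,0,0],[0,0,0],[0,0,0],[0,0,0],[0,0,0],[0,0,0],[0,0,0]],"fingers":[1,1,1,1,1,1,1,1]}'
python3 -m pendant '{"dp":[[-4,0,0],[-4,0,0],[-3,0,0],[-2,0,0],[-1,0,0],[0,0,0],[0,0,0],[0,0,0]],"rot":[[0,0,0],[0,0,0],[0,0,0],[0,0,0],[0,0,0],[0,0,0],[0,0,0],[0,0,0]],"fingers":[1,1,1,1,1,1,1,1]}'
python3 - <<'E'
from h import *
to(glob(-.017,.026,-.02))
take('wrist','w2');p,d=take('top','top1')
cv2.imwrite('pics/top1c.png',cv2.resize(p[165:270,205:345],None,fx=5.6,fy=5.6,interpolation=cv2.INTER_CUBIC))
E
```

```text
time_s: 5.15
tcp_pos: [0.5358, 0.1067, 0.0138]
tool_rot: [[0.03, 1.0, 0.0], [1.0, -0.03, -0.0], [-0.0, 0.0, -1.0]]
wrist_force: [-0.2, 1.1, -0.1]
finger_gap: 0.0856
grasp_force: 0.0
time_s: 6.15
tcp_pos: [0.5344, 0.0628, 0.0138]
tool_rot: [[0.03, 1.0, -0.0], [1.0, -0.03, -0.0], [-0.0, -0.0, -1.0]]
wrist_force: [0.1, 0.6, 0.4]
finger_gap: 0.0852
grasp_force: 0.0
time_s: 7.15
tcp_pos: [0.534, 0.0493, 0.0138]
tool_rot: [[0.03, 1.0, 0.0], [1.0, -0.03, 0.0], [0.0, 0.0, -1.0]]
wrist_force: [-0.2, -0.9, 0.8]
finger_gap: 0.0858
grasp_force: 0.0
t 7.15 tcp [0.534  0.0493 0.0138] loc mm [-17.1  40.3 -19.2] yawx 88.27 F [-0.2 -0.9  0.8]
dp [-14.3   0.1   0.8]
```

View pics/top1c.png

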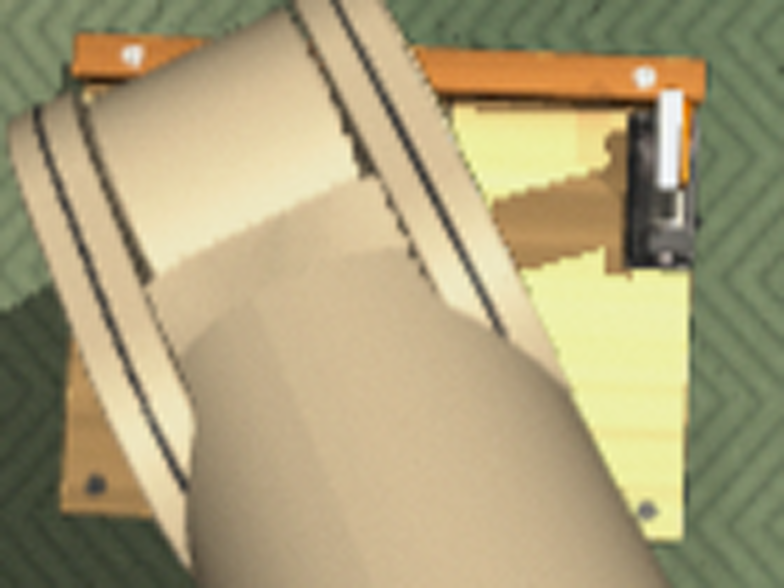

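The arm hides the rail from the top camera; I'll lift away and use the wrist camera.

```bash
python3 -m pendant '{"dp":[[10,0,0],[0,0,-40],[0,0,-50],[0,0,-50],[30,0,-20],[30,0,0],[0,0,0],[0,0,0]],"rot":[[0,0,0],[0,0,0],[0,0,0],[0,0,0],[0,0,0],[0,0,0],[0,0,0],[0,0,0]],"fingers":[1,1,0.5,0,0,0,0,0]}'
cat >> h.py <<'E'
def wcam(T,R):  # camera_from_world of wrist camera
    M=np.eye(4);M[:3,:3]=R;M[:3,3]=T;return np.linalg.inv(M@camera_params('wrist')['mount'])
def wplane(st,u,v,z):
    c=camera_params('wrist');f=210/np.tan(np.radians(c['vertical_fov'])/2)
    M=np.linalg.inv(wcam(st[0],st[1]));r=M[:3,:3]@np.array([(u-c['cx'])/f,(v-c['cy'])/f,1]);o=M[:3,3]
    return o+r*(z-o[2])/r[2]
def wtake(f):
    o=observe();st=(np.array(o['tcp_pos']),np.array(o['tool_rot']));p,d=take('wrist',f);np.savez(f'pics/{f}_st.npz',T=st[0],R=st[1]);return st,p,d
def wld(f):
    s=np.load(f'pics/{f}_st.npz');return s['T'],s['R']
E
python3 - <<'E'
from h import *
to(glob(-.017,.026,-.02)); wtake('w3')
E
```

```text
time_s: 8.25
tcp_pos: [0.536, 0.119, 0.1735]
tool_rot: [[0.03, 1.0, -0.0], [1.0, -0.03, -0.0], [-0.0, -0.0, -1.0]]
wrist_force: [0.3, -0.4, 0.1]
finger_gap: 0.0001
grasp_force: 0.0
t 8.25 tcp [0.536  0.119  0.1735] loc mm [-17.1 110.  140.5] yawx 88.28 F [ 0.3 -0.4  0.1]
dp [-84.    0.3 160.5]
```

View pics/w3.png

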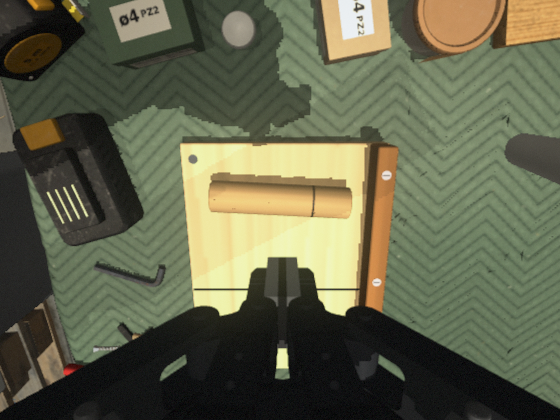

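The rail (ends (210,197) and (351,202)) is still far from the line (row 290). Measuring.

```bash
python3 - <<'E'
from h import *
st=wld('w3')
for nm,u,v,z in [('near',210,197,.033),('far',351,202,.033),('ring',314,202,.04),('line1',195,289.5,.018),('line2',360,289.5,.018),('BLcorner',181,144,.018),('stopscrew',386,175,.048)]:
    P=wplane(st,u,v,z);print(nm,P.round(4),(loc(P)*1e3).round(1))
d=np.load('pics/w3.npy')
c=camera_params('wrist');f=210/np.tan(np.radians(c['vertical_fov'])/2);M=np.linalg.inv(wcam(*st))
def P3(u,v):
    z=d[v,u];return loc((M@np.array([(u-c['cx'])/f*z,(v-c['cy'])/f*z,z,1]))[:3])*1e3
for u in (230,280,335):
    print(u,[P3(u,v)[1:].round(0).tolist() for v in range(178,222,4)])
E
```

```text
near [0.4668 0.1169 0.033 ] [-86.2 106.1   0. ]
far [0.5999 0.108  0.033 ] [ 47.1 100.9   0. ]
ring [0.5642 0.111  0.04  ] [ 11.3 102.9   7. ]
line1 [0.4376 0.0108 0.018 ] [-112.4   -0.8  -15. ]
line2 [0.6157 0.0055 0.018 ] [ 65.7  -1.2 -15. ]
BLcorner [0.4408 0.1655 0.018 ] [-113.5  153.9  -15. ]
stopscrew [0.6268 0.136  0.048 ] [ 73.2 129.6  15. ]
230 [[121.0, -16.0], [121.0, 4.0], [118.0, 8.0], [116.0, 12.0], [112.0, 13.0], [109.0, 14.0], [105.0, 15.0], [101.0, 13.0], [96.0, 10.0], [85.0, -15.0], [80.0, -15.0]]
280 [[121.0, -16.0], [117.0, -14.0], [118.0, 5.0], [115.0, 9.0], [112.0, 12.0], [108.0, 13.0], [105.0, 15.0], [101.0, 14.0], [97.0, 14.0], [92.0, 9.0], [80.0, -16.0]]
335 [[121.0, -15.0], [117.0, -16.0], [116.0, -2.0], [114.0, 7.0], [111.0, 10.0], [108.0, 13.0], [105.0, 14.0], [102.0, 16.0], [97.0, 15.0], [93.0, 12.0], [80.0, -17.0]]
```

```bash
python3 - <<'E'
from h import *
c=camera_params('wrist');f=210/np.tan(np.radians(c['vertical_fov'])/2)
d=np.load('pics/w1.npy');M=c['mount']
for u,v in [(170,275),(175,300),(150,310),(395,275),(390,300),(410,310),(420,320)]:
    z=d[v,u];print(u,v,z,((M@np.array([(u-c['cx'])/f*z,(v-c['cy'])/f*z,z,1]))[:3]*1e3).round(1))
E
```

```text
170 275 0.13433434 [ 11.3 -46.3 -44.2]
175 300 0.13384762 [  1.9 -44.1 -47.5]
150 310 0.11112748 [ 11.1 -45.2 -68.5]
395 275 0.13494428 [ 11.   44.3 -43.7]
390 300 0.13200073 [  2.9  41.3 -49.2]
410 310 0.0 [  74.8   -1.4 -165.2]
420 320 0.10732294 [ 10.2  42.9 -72.8]
```

View pics/w2.png

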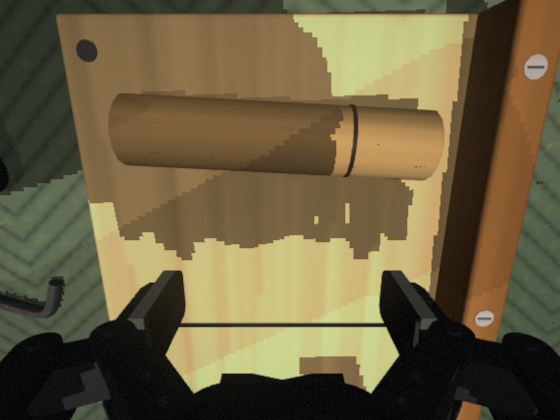

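The fingers passed over the rail untouched: fully open tips evidently sit higher than I assumed. Let me measure tip depth open vs shut.

```bash
python3 - <<'E'
from h import *
c=camera_params('wrist');f=210/np.tan(np.radians(c['vertical_fov'])/2);M=c['mount']
v,u=np.mgrid[:420,:560]
for n in ('w1','w2','w3'):
    d=np.load(f'pics/{n}.npy');P=np.stack([(u-c['cx'])/f*d,(v-c['cy'])/f*d,d,np.ones_like(d)],-1)@M.T*1e3
    m=(d>0)&(abs(P[...,0])<14)&(P[...,2]<8 if n=='w3' else P[...,2]<-20)&(abs(P[...,1])<60)&(P[...,2]>-80)
    q=P[m];print(n,len(q),'zmax',np.percentile(q[:,2],[50,90,97,99.5,100]).round(1),'y',q[:,1].min(),q[:,1].max(),'x',q[:,0].min(),q[:,0].max())
    q=q[q[:,2]>q[:,2].max()-8];print(np.unique(q[:,1].round(-1)),q[:,0].min(),q[:,0].max())
E
```

```text
w1 7068 zmax [-60.3 -43.6 -39.2 -36.5 -34.9] y -59.9027211992874 59.97322710992116 x -11.8444424284148 13.918829766507026
[-60. -50. -40.  40.  50.] -10.600119989630688 12.135850511803866
w2 7077 zmax [-60.4 -43.6 -39.4 -36.5 -35. ] y -59.94992932888823 59.95420729737074 x -11.299288213748843 13.997767542997455
[-60. -50. -40.  40.  50.] -10.996038475569806 12.078890058342354
w3 11034 zmax [-73.2 -44.5 -33.7 -28.6 -26.1] y -41.87274225189176 37.262800917370924 x -12.746702449084948 13.998655353489667
[-10.  -0.  10.] 6.6687023146373985 11.993353068363009
```

```bash
python3 - <<'E'
from h import *
c=camera_params('wrist');f=210/np.tan(np.radians(c['vertical_fov'])/2);Mi=np.linalg.inv(c['mount']);print(f,c['cx'],c['cy'])
for p in [(11,0,0),(11,0,-26),(-11,0,0),(0,0,0)]:
    q=Mi@np.append(np.array(p)/1e3,1);print(p,q[0]/q[2]*f+c['cx'],q[1]/q[2]*f+c['cy'],q[2])
d=np.load('pics/w3.npy');M=c['mount']
for v in range(240,320,5): 
    z=d[v,283];print(v,z,((M@np.array([(283-c['cx'])/f*z,(v-c['cy'])/f*z,z,1]))[:3]*1e3).round(1))
E
```

```text
334.48712380704194 281.895152330979 211.81979613914598
(11, 0, 0) 284.3995252944716 235.85811455589476 0.17666621634347815
(11, 0, -26) 284.8487712363021 256.5508036434519 0.15180311129115892
(-11, 0, 0) 284.3101048649426 273.4454922819468 0.1831006425108678
(0, 0, 0) 284.35401543802595 254.98792832988983 0.17988342942717298
240 0.34566757 [-5.410e+01 -1.000e-01  1.568e+02]
245 0.34659594 [-5.940e+01 -1.000e-01  1.562e+02]
250 0.34783068 [-6.490e+01 -1.000e-01  1.558e+02]
255 0.3488601 [-7.030e+01 -1.000e-01  1.552e+02]
260 0.14734057 [ 11.4  -0.9 -30.5]
265 0.14357433 [ 11.   -0.9 -34.6]
270 0.13710153 [ 11.9  -0.9 -41.1]
275 0.13435744 [ 11.2  -0.9 -44.2]
280 0.13086832 [ 11.   -0.9 -47.9]
285 0.12809993 [ 10.5  -0.9 -50.9]
290 0.122911185 [ 11.4  -1.  -56.1]
295 0.11999336 [ 11.2  -1.  -59.2]
300 0.119585514 [  9.7  -1.  -60.1]
305 0.12020738 [  7.6  -1.  -60.1]
310 0.12082314 [  5.6  -1.  -60.1]
315 0.12137225 [  3.5  -1.  -60.1]
```

By vision the shut tips end about 27 mm behind the nominal TCP, and the open tips about 36 mm. This agrees with the fingers clearing the 48 mm-high rail. I'll go back and descend by that much more, watching the force.

```bash
python3 -m pendant '{"dp":[[20,0,0],[20,0,0],[0,0,40],[0,0,40],[0,0,40],[0,0,30],[0,0,10],[0,0,0]],"rot":[[0,0,0],[0,0,0],[0,0,0],[0,0,0],[0,0,0],[0,0,0],[0,0,0],[0,0,0]],"fingers":[1,1,1,1,1,1,1,1]}'
python3 -m pendant '{"dp":[[0,0,8],[0,0,6],[0,0,4],[0,0,3],[0,0,0]],"rot":[[0,0,0],[0,0,0],[0,0,0],[0,0,0],[0,0,0]],"fingers":[1,1,1,1,1]}'
python3 -m pendant '{"dp":[[-8,0,0],[-8,0,0],[-5,0,0],[-5,0,0],[-5,0,0],[-5,0,0],[-5,0,0],[-5,0,0]],"rot":[[0,0,0],[0,0,0],[0,0,0],[0,0,0],[0,0,0],[0,0,0],[0,0,0],[0,0,0]],"fingers":[1,1,1,1,1,1,1,1]}'
python3 - <<'E'
from h import *
to(glob(-.017,.026,-.04)); st,p,d=wtake('w4')
c=camera_params('wrist');f=210/np.tan(np.radians(c['vertical_fov'])/2);M=np.linalg.inv(wcam(*st))
v,u=np.mgrid[:420,:560]
P=np.stack([(u-c['cx'])/f*d,(v-c['cy'])/f*d,d,np.ones_like(d)],-1)@M.T
L=P[...,:3]-LINE;a=L@ex*1e3;b=L@ey*1e3;h=L[...,2]*1e3
m=(d>0)&(h>5)&(h<18)&(abs(a)<90)&(b>10)&(b<130)
for lo in range(-85,60,15):
    k=m&(a>lo)&(a<lo+15)
    if k.sum()>5: print(lo,k.sum(),np.percentile(b[k],[2,50,98]).round(1),h[k].max().round(1))
E
```

```text
time_s: 9.3
tcp_pos: [0.5374, 0.1587, 0.0139]
tool_rot: [[0.031, 1.0, -0.0], [1.0, -0.031, -0.0], [-0.0, -0.0, -1.0]]
wrist_force: [-0.1, 0.1, 0.6]
finger_gap: 0.0851
grasp_force: 0.0
time_s: 9.93
tcp_pos: [0.5373, 0.1591, -0.0073]
tool_rot: [[0.03, 1.0, -0.0], [1.0, -0.03, -0.0], [-0.0, -0.0, -1.0]]
wrist_force: [-0.0, 0.0, -0.2]
finger_gap: 0.0855
grasp_force: 0.0
time_s: 10.92
tcp_pos: [0.5359, 0.1128, -0.0072]
tool_rot: [[0.03, 1.0, 0.0], [1.0, -0.03, -0.0], [-0.0, 0.0, -1.0]]
wrist_force: [-0.2, 0.6, 0.0]
finger_gap: 0.0858
grasp_force: 0.0
t 10.925 tcp [ 0.5359  0.1128 -0.0072] loc mm [-17.  103.9 -40.2] yawx 88.27 F [-0.2  0.6  0. ]
dp [-77.9   0.1  -0.2]
-85 179 [110.6 111.2 111.9] 18.0
-70 1977 [ 72.4  90.8 115.6] 18.0
-55 1967 [70.7 84.5 91.3] 16.4
-40 1631 [77.2 85.2 90.8] 16.2
-25 1725 [75.3 84.2 90.2] 16.7
-10 1522 [77.1 84.3 89.6] 16.2
5 1916 [68.8 82.  88.9] 16.3
20 1664 [ 75.6  97.6 115.5] 18.0
35 133 [110.3 111.  111.7] 18.0
50 2235 [ 47.3 108.  129.2] 16.6
```

The rail is being pushed now. Continuing slowly.

```bash
python3 -m pendant '{"dp":[[-5,0,0],[-5,0,0],[-5,0,0],[-5,0,0],[-5,0,0],[-5,0,0],[-5,0,0],[-5,0,0]],"rot":[[0,0,0],[0,0,0],[0,0,0],[0,0,0],[0,0,0],[0,0,0],[0,0,0],[0,0,0]],"fingers":[1,1,1,1,1,1,1,1]}'
python3 -m pendant '{"dp":[[-5,0,0],[-4,0,0],[-4,0,0],[-3,0,0],[-3,0,0],[-2,0,0],[-2,0,0],[0,0,0]],"rot":[[0,0,0],[0,0,0],[0,0,0],[0,0,0],[0,0,0],[0,0,0],[0,0,0],[0,0,0]],"fingers":[1,1,1,1,1,1,1,1]}'
cat >> h.py <<'E'
def rail(f,b0=-40,b1=60):
    st,p,d=wtake(f)
    c=camera_params('wrist');F=210/np.tan(np.radians(c['vertical_fov'])/2);M=np.linalg.inv(wcam(*st))
    v,u=np.mgrid[:420,:560]
    P=np.stack([(u-c['cx'])/F*d,(v-c['cy'])/F*d,d,np.ones_like(d)],-1)@M.T
    L=P[...,:3]-LINE;a=L@ex*1e3;b=L@ey*1e3;h=L[...,2]*1e3
    T=loc(st[0])*1e3
    m=(d>0)&(h>0)&(h<18)&(a>-110)&(a<63)&(b>b0)&(b<b1)
    for lo in range(-110,65,15):
        k=m&(a>=lo)&(a<lo+15)
        if k.sum()>5:
            kk=k&(h>h[k].max()-2.5); print(lo,k.sum(),'b',np.percentile(b[k],[2,98]).round(1),'ridge',np.median(b[kk]).round(1),'h',h[k].max().round(1),'a',a[k].min().round(1),a[k].max().round(1))
    return a,b,h,m
E
python3 - <<'E'
from h import *
to(glob(-.017,.026,-.04)); rail('w5',b1=28)
E
```

```text
time_s: 11.98
tcp_pos: [0.5347, 0.0728, -0.0072]
tool_rot: [[0.03, 1.0, 0.0], [1.0, -0.03, -0.0], [-0.0, 0.0, -1.0]]
wrist_force: [0.2, -0.1, -0.1]
finger_gap: 0.0856
grasp_force: 0.0
time_s: 12.98
tcp_pos: [0.5341, 0.05, -0.0072]
tool_rot: [[0.03, 1.0, 0.0], [1.0, -0.03, -0.0], [-0.0, 0.0, -1.0]]
wrist_force: [-0.4, 0.4, -0.3]
finger_gap: 0.0857
grasp_force: 0.0
t 12.975 tcp [ 0.5341  0.05   -0.0072] loc mm [-17.1  41.  -40.2] yawx 88.25 F [-0.4  0.4 -0.3]
dp [-15.    0.1  -0.2]
-80 7 b [20.9 22.6] ridge 22.0 h 13.2 a -65.7 -65.0
-65 1744 b [ 6.9 27.8] ridge 16.0 h 16.1 a -65.0 -50.0
-50 1889 b [ 9.5 27.9] ridge 16.3 h 16.1 a -50.0 -35.0
-35 1885 b [13.1 27.8] ridge 16.7 h 15.8 a -35.0 -20.1
-20 1912 b [12.8 27.6] ridge 16.0 h 16.1 a -19.7 -5.0
-5 1887 b [11.3 27.3] ridge 16.0 h 16.0 a -5.0 10.0
10 2144 b [ 5.9 26.6] ridge 13.7 h 16.2 a 10.0 25.0
25 215 b [17.4 26.1] ridge 19.7 h 14.1 a 25.0 28.8
55 13 b [-14.6  27.6] ridge -10.5 h 13.8 a 62.8 63.0
```

```bash
python3 -m pendant '{"dp":[[-3,0,0],[-3,0,0],[-2,0,0],[-2,0,0],[-1,0,0],[-1,0,0],[0,0,0],[0,0,0]],"rot":[[0,0,0],[0,0,0],[0,0,0],[0,0,0],[0,0,0],[0,0,0],[0,0,0],[0,0,0]],"fingers":[1,1,1,1,1,1,1,1]}'
python3 -m pendant '{"dp":[[10,0,0],[0,0,-40],[0,0,-50],[0,-40,-30],[0,-50,0],[-20,-14,0],[-20,0,0],[0,0,0]],"rot":[[0,0,0],[0,0,0],[0,0,0],[0,0,0],[0,0,0],[0,0,0],[0,0,0],[0,0,0]],"fingers":[1,1,0.5,0,0,0,0,0]}'
python3 - <<'E'
from h import *
to(glob(-.113,.0,-.034)); rail('w6',b1=40)
E
```

```text
time_s: 14.02
tcp_pos: [0.5337, 0.0382, -0.0072]
tool_rot: [[0.03, 1.0, 0.0], [1.0, -0.03, -0.0], [-0.0, 0.0, -1.0]]
wrist_force: [-0.2, 0.5, 0.3]
finger_gap: 0.0853
grasp_force: 0.0
time_s: 15.02
tcp_pos: [0.4288, 0.0107, 0.1129]
tool_rot: [[0.032, 0.999, 0.0], [0.999, -0.032, -0.001], [-0.001, 0.0, -1.0]]
wrist_force: [0.5, 0.5, 0.2]
finger_gap: 0.0002
grasp_force: 0.0
t 15.025 tcp [0.4288 0.0107 0.1129] loc mm [-121.3   -1.2   79.9] yawx 88.17 F [0.5 0.5 0.2]
dp [  1.4   8.2 113.9]
-95 576 b [-8.7 18.5] ridge 4.3 h 16.3 a -90.0 -80.0
-80 781 b [-8.4 18.1] ridge 4.2 h 16.7 a -80.0 -65.0
-65 790 b [-10.6  17.7] ridge 3.8 h 16.4 a -65.0 -50.0
-50 785 b [-9.4 17.2] ridge 3.0 h 16.8 a -50.0 -35.0
-35 793 b [-11.3  16.9] ridge 2.7 h 16.8 a -35.0 -20.0
-20 785 b [-10.4  16.3] ridge 2.0 h 16.5 a -20.0 -5.0
-5 793 b [-11.8  16. ] ridge 1.8 h 16.6 a -5.0 10.0
10 770 b [-11.3  15.4] ridge 1.0 h 16.4 a 10.0 25.0
25 772 b [-12.9  15. ] ridge 0.7 h 16.8 a 25.1 40.0
40 22 b [-10.  14.] ridge 1.7 h 14.1 a 40.0 41.6
55 154 b [-37.4  38.4] ridge -14.4 h 15.9 a 61.9 63.0
```

View pics/w6.png

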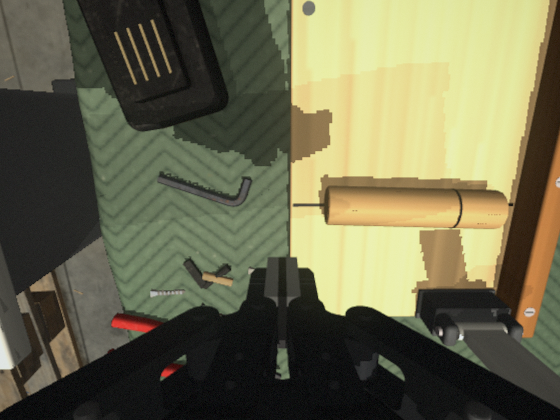

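The view shows the rail along the line, ends at (327,205) and (508,210), about 23 mm short of the stop and still about 0.03 rad askew. Now the axial push, with shut fingers at the near end.

```bash
python3 -m pendant '{"dp":[[5,3,40],[0,0,40],[0,0,20],[0,0,10],[0,0,4],[0,5,0],[0,4,0],[0,3,0]],"rot":[[0,0,0],[0,0,0],[0,0,0],[0,0,0],[0,0,0],[0,0,0],[0,0,0],[0,0,0]],"fingers":[0,0,0,0,0,0,0,0]}'
python3 -m pendant '{"dp":[[0,3,0],[0,3,0],[0,3,0],[0,3,0],[0,3,0],[0,2,0],[0,2,0],[0,0,0]],"rot":[[0,0,0],[0,0,0],[0,0,0],[0,0,0],[0,0,0],[0,0,0],[0,0,0],[0,0,0]],"fingers":[0,0,0,0,0,0,0,0]}'
python3 - <<'E'
from h import *
to(glob(-.0795,.003,-.034)); rail('w7',b1=40)
E
```

```text
time_s: 16.08
tcp_pos: [0.4447, 0.0157, -0.0007]
tool_rot: [[0.031, 1.0, 0.001], [1.0, -0.031, -0.0], [-0.0, 0.001, -1.0]]
wrist_force: [-0.0, 0.6, 1.0]
finger_gap: 0.0
grasp_force: 0.0
time_s: 17.08
tcp_pos: [0.4631, 0.0153, -0.0012]
tool_rot: [[0.03, 1.0, 0.0], [1.0, -0.03, 0.0], [0.0, 0.0, -1.0]]
wrist_force: [-0.1, -0.2, 0.8]
finger_gap: 0.0001
grasp_force: 0.0
t 17.075 tcp [ 0.4631  0.0153 -0.0012] loc mm [-87.    4.4 -34.2] yawx 88.27 F [-0.1 -0.2  0.8]
dp [-1.4  7.5 -0.2]
-110 359 b [11.1 12.4] ridge 11.7 h 18.0 a -102.2 -95.0
-95 767 b [11.4 16.3] ridge 15.6 h 18.0 a -95.0 -80.0
-80 1521 b [ 2.5 18.7] ridge 11.3 h 17.9 a -80.0 -65.0
-65 1829 b [ 3.6 18.6] ridge 7.0 h 16.2 a -65.0 -50.0
-50 2229 b [-3.2 18.2] ridge 4.3 h 16.8 a -50.0 -35.0
-35 2448 b [-7.1 18. ] ridge 4.2 h 16.2 a -35.0 -20.0
-20 2462 b [-7.1 17.7] ridge 3.5 h 16.6 a -20.0 -5.0
-5 2429 b [-7.7 17.4] ridge 3.5 h 16.6 a -5.0 10.0
10 2195 b [-8.  17.2] ridge 3.0 h 16.7 a 10.0 25.0
25 102 b [-9.7 17.3] ridge -7.3 h 12.8 a 25.0 30.3
```

```bash
python3 -m pendant '{"dp":[[0,2,0],[0,2,0],[0,1,0],[0,1,0],[0,1,0]],"rot":[[0,0,0],[0,0,0],[0,0,0],[0,0,0],[0,0,0]],"fingers":[0,0,0,0,0]}'
python3 -m pendant '{"dp":[[0,1,0],[0,1,0]],"rot":[[0,0,0],[0,0,0]],"fingers":[0,0]}'
python3 -m pendant '{"dp":[[0,1,0],[0,1,0]],"rot":[[0,0,0],[0,0,0]],"fingers":[0,0]}'
```

```text
time_s: 17.75
tcp_pos: [0.47, 0.0151, -0.0012]
tool_rot: [[0.03, 1.0, -0.0], [1.0, -0.03, -0.0], [-0.0, -0.0, -1.0]]
wrist_force: [-0.7, -0.5, -1.2]
finger_gap: 0.0002
grasp_force: 0.2
time_s: 18.0
tcp_pos: [0.4716, 0.0149, -0.0013]
tool_rot: [[0.03, 1.0, -0.001], [1.0, -0.03, -0.0], [-0.0, -0.001, -1.0]]
wrist_force: [-4.1, 0.4, 2.4]
finger_gap: -0.0003
grasp_force: 2.1
time_s: 18.25
tcp_pos: [0.4716, 0.0149, -0.0019]
tool_rot: [[0.03, 1.0, -0.005], [1.0, -0.03, -0.001], [-0.001, -0.005, -1.0]]
wrist_force: [-13.0, 0.8, 6.7]
finger_gap: -0.0002
grasp_force: 6.4
```

Home against the stop (13 N). Back off, lift, and move left of the rail for the fine sideways correction.

```bash
python3 -m pendant '{"dp":[[0,-6,0],[0,-5,0],[0,0,-40],[0,0,-50],[30,20,-30],[20,40,0],[0,30,0],[0,0,0]],"rot":[[0,0,0],[0,0,0],[0,0,0],[0,0,0],[0,0,0],[0,0,0],[0,0,0],[0,0,0]],"fingers":[0,0,0,0,0,0.5,1,1]}'
python3 - <<'E'
from h import *
to(glob(-.005,.050,-.040)); rail('w8',b1=40)
E
```

```text
time_s: 19.25
tcp_pos: [0.5557, 0.0628, 0.1185]
tool_rot: [[0.031, 1.0, 0.0], [1.0, -0.031, 0.001], [0.001, 0.0, -1.0]]
wrist_force: [0.3, -0.3, -0.2]
finger_gap: 0.0547
grasp_force: 0.0
t 19.25 tcp [0.5557 0.0628 0.1185] loc mm [ 4.2 54.4 85.5] yawx 88.25 F [ 0.3 -0.3 -0.2]
dp [ -4.6  -9.2 125.5]
-80 26 b [ 9.1 18.1] ridge 10.7 h 13.2 a -66.7 -65.0
-65 204 b [ 9.8 18.6] ridge 11.2 h 14.3 a -65.0 -50.1
-50 457 b [-7.9 18.5] ridge 4.5 h 16.1 a -50.0 -35.1
-35 656 b [-7.7 18.2] ridge 4.1 h 16.5 a -34.9 -20.0
-20 655 b [-7.6 18.1] ridge 4.3 h 16.4 a -20.0 -5.0
-5 662 b [-7.7 18. ] ridge 4.1 h 16.2 a -5.0 10.0
10 664 b [-7.7 17.9] ridge 3.9 h 16.9 a 10.0 25.0
25 651 b [-7.6 17.8] ridge 3.9 h 16.2 a 25.0 40.0
40 446 b [-7.7 17.6] ridge 3.5 h 16.3 a 40.0 54.9
55 61 b [15.  17.8] ridge 15.9 h 8.2 a 55.1 62.9
```

View pics/w8.png

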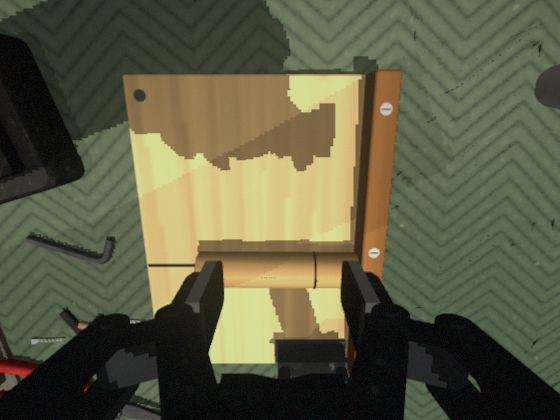

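```bash
python3 - <<'E'
from h import *
st=wld('w8')
p=cv2.imread('pics/w8.png').astype(int)
print(p[258:273,170].sum(1)); 
g=p[:,155:190].sum(2).mean(1);v=255+np.argmin(g[255:275]);w=np.maximum(0,g[v-4]-g[v-2:v+3]);vc=(w*np.arange(v-2,v+3)).sum()/w.sum();print(v,vc)
print(loc(wplane(st,172,vc,.018))*1e3)
q=cv2.imread('pics/top0.png').astype(int)
for vv in (190,200,230,240,250,258):
    r=q[vv,278:292].sum(1);r=r.max()-r;r=np.where(r>r.max()*.3,r,0);u=(r*np.arange(278,292)).sum()/r.sum();print(vv,u,loc(onplane('top',u,vv,.018))*1e3)
E
```

```text
[550 557 555 555 549 468 266 117 270 488 551 544 547 550 548]
265 264.95315190296304
[-93.04932477  -0.11845628 -15.        ]
190 284.4078947368421 [ 47.64995709  -0.2452324  -15.        ]
200 284.0 [ 23.86999218  -0.24059785 -15.        ]
230 282.64402173913044 [-46.89224119   0.08331503 -15.        ]
240 282.0 [-70.30348278   0.63962729 -15.        ]
250 281.6490250696379 [-93.59029032   0.50950686 -15.        ]
258 281.40909090909093 [-112.14673369    0.31059563  -15.        ]
```

The view shows the rail against the stop, ends near (197,268) and (357,268), and the line entering its near end at row 265. By measurement it lies about 3.5 mm left of the line with a small skew. Now a slow two-finger push to bring it on.

```bash
python3 -m pendant '{"dp":[[-4,-4,30],[0,-4,40],[0,0,30],[0,0,15],[0,0,7],[0,0,4],[-6,0,0],[-6,0,0]],"rot":[[0,0,0],[0,0,0],[0,0,0],[0,0,0],[0,0,0],[0,0,0],[0,0,0],[0,0,0]],"fingers":[1,1,1,1,1,1,1,1]}'
python3 -m pendant '{"dp":[[-4,0,0],[-2,0,0],[-1,0,0],[-1,0,0],[-1,0,0],[-1,0,0],[0,0,0],[0,0,0]],"rot":[[0,0,0],[0,0,0],[0,0,0],[0,0,0],[0,0,0],[0,0,0],[0,0,0],[0,0,0]],"fingers":[1,1,1,1,1,1,1,1]}'
python3 - <<'E'
from h import *
to(glob(-.005,.026,-.040)); rail('w9',b1=40)
E
```

```text
time_s: 20.3
tcp_pos: [0.5464, 0.0462, -0.0066]
tool_rot: [[0.031, 1.0, 0.001], [1.0, -0.031, -0.0], [-0.0, 0.001, -1.0]]
wrist_force: [0.2, -0.3, -0.9]
finger_gap: 0.0853
grasp_force: 0.0
time_s: 21.3
tcp_pos: [0.5456, 0.0368, -0.0072]
tool_rot: [[0.03, 1.0, 0.0], [1.0, -0.03, -0.0], [-0.0, 0.0, -1.0]]
wrist_force: [-0.7, -0.1, 0.2]
finger_gap: 0.0853
grasp_force: 0.0
t 21.3 tcp [ 0.5456  0.0368 -0.0072] loc mm [ -5.2  28.2 -40.2] yawx 88.27 F [-0.7 -0.1  0.2]
dp [-2.2  0.2 -0.2]
-65 701 b [ 6.7 39.9] ridge 39.2 h 18.0 a -63.1 -50.0
-50 3159 b [-4.3 38.7] ridge 26.5 h 18.0 a -50.0 -35.0
-35 2067 b [-0.5 17. ] ridge 4.6 h 16.1 a -35.0 -20.0
-20 2090 b [-0.2 16.9] ridge 3.9 h 16.4 a -20.0 -5.2
-5 2082 b [ 0.7 16.8] ridge 4.1 h 16.4 a -4.9 10.0
10 2149 b [-3.7 16.7] ridge 4.0 h 15.9 a 10.0 25.0
25 2996 b [-4.7 39.6] ridge 30.1 h 18.0 a 25.0 40.0
40 355 b [34.5 39.8] ridge 35.6 h 17.9 a 40.0 50.2
55 15 b [22.3 38.4] ridge 34.1 h 13.1 a 62.7 63.0
```

```bash
python3 -m pendant '{"dp":[[-0.7,0,0],[-0.7,0,0],[-0.7,0,0],[0,0,0],[0,0,0],[6,0,0],[6,0,0],[0,0,-40]],"rot":[[0,0,0],[0,0,0],[0,0,0],[0,0,0],[0,0,0],[0,0,0],[0,0,0],[0,0,0]],"fingers":[1,1,1,1,1,1,1,1]}'
python3 -m pendant '{"dp":[[0,0,-50],[20,0,-40],[40,0,-30],[0,0,0]],"rot":[[0,0,0],[0,0,0],[0,0,0],[0,0,0]],"fingers":[1,0.5,0,0]}'
python3 - <<'E'
from h import *
to(glob(-.005,.026,-.040)); rail('w10',b1=40)
E
```

```text
time_s: 22.35
tcp_pos: [0.5439, 0.0476, 0.0311]
tool_rot: [[0.029, 1.0, -0.005], [1.0, -0.029, 0.001], [0.001, -0.005, -1.0]]
wrist_force: [0.2, -0.4, 0.5]
finger_gap: 0.0857
grasp_force: 0.0
time_s: 22.85
tcp_pos: [0.5484, 0.1114, 0.1556]
tool_rot: [[0.025, 1.0, 0.004], [1.0, -0.025, 0.002], [0.002, 0.004, -1.0]]
wrist_force: [-1.6, -0.4, -0.5]
finger_gap: 0.0324
grasp_force: 0.0
t 22.85 tcp [0.5484 0.1114 0.1556] loc mm [ -4.5 102.8 122.6] yawx 88.58 F [-1.6 -0.4 -0.5]
dp [-77.2  -1.5 162.4]
-50 95 b [-10.3  15.2] ridge 0.1 h 16.2 a -40.2 -35.1
-35 467 b [-9.4 15.3] ridge 0.8 h 16.8 a -35.0 -20.0
-20 466 b [-8.8 15. ] ridge 0.8 h 16.1 a -20.0 -5.7
-5 465 b [-9.3 14.8] ridge 0.5 h 16.6 a -4.8 10.0
10 462 b [-8.9 14.5] ridge 0.4 h 16.8 a 10.1 24.9
25 87 b [-9.9 14.6] ridge -0.4 h 16.1 a 25.0 29.5
```

View pics/w10.png

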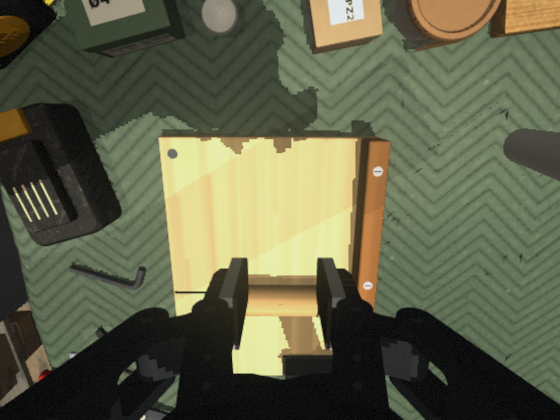

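The rail now measures centred (ridge 0.1 to 0.8 mm, left edge about 15 mm) and against the stop. Next the guide: go over the top to its right side.

```bash
python3 -m pendant '{"dp":[[0,0,-55],[0,0,-55],[-46,7,0],[-46,7,0],[-46,7,0],[-46,7,0],[-46,7,0],[0,0,0]],"rot":[[0,0,0],[0,0,0],[0,0,0],[0,0,0],[0,0,0],[0,0,0],[0,0,0],[0,0,0]],"fingers":[0,0,0,0,0,0,0,0]}'
python3 - <<'E'
from h import *
to(glob(.030,-.125,.112))
p,d=take('top','top2')
c=camera_params('top');F=210/np.tan(np.radians(c['vertical_fov'])/2);M=np.linalg.inv(c['camera_from_world'])
v,u=np.mgrid[:420,:560]
P=np.stack([(u-c['cx'])/F*d,(v-c['cy'])/F*d,d,np.ones_like(d)],-1)@M.T
L=P[...,:3]-LINE;a=L@ex*1e3;b=L@ey*1e3;h=L[...,2]*1e3
m=(d>0)&(h>2)&(h<20)&(abs(b)<30)&(a>-90)&(a<64)
for lo in range(-75,60,15):
    k=m&(a>=lo)&(a<lo+15)
    if k.sum()>3: print(lo,k.sum(),b[k].min().round(1),b[k].max().round(1),b[k&(h>12)].mean().round(1),h[k].max().round(1))
for t in (85,90,80,75,100):
    t=np.radians(t);print(np.degrees(t),'P',-90+122*np.cos(t)-7*np.sin(t),25+122*np.sin(t)+7*np.cos(t))
for deg in (85,75,65,55,45,35,25,15,8,3,0):
    t=np.radians(deg);s,co=np.sin(t),np.cos(t)
    B=-90+122*co-7*s-11*s; H=25+122*s+7*co; print(deg,'tool b %.1f tip h %.1f TCP z %.1f'%(B,H,H+33-26.5))
E
```

```text
time_s: 23.9
tcp_pos: [0.5749, -0.1302, 0.2608]
tool_rot: [[0.038, 0.999, -0.003], [0.999, -0.038, -0.001], [-0.001, -0.003, -1.0]]
wrist_force: [0.6, 0.4, -0.2]
finger_gap: 0.0001
grasp_force: 0.0
t 23.9 tcp [ 0.5749 -0.1302  0.2608] loc mm [  28.8 -137.9  227.8] yawx 87.81 F [ 0.6  0.4 -0.2]
dp [ 13.    1.4 115.8]
-75 24 -13.0 14.5 -0.5 18.2
-60 83 -12.9 14.9 0.4 18.8
-45 81 -14.5 13.4 -0.6 18.3
-30 87 -14.0 14.2 -0.2 19.1
-15 77 -13.4 14.5 0.2 19.1
0 86 -15.0 13.0 -0.1 17.8
15 82 -14.5 13.6 -0.4 17.7
30 82 -13.9 14.0 -1.3 18.3
45 79 -15.4 12.6 -0.8 17.8
85.0 P -86.34036227142794 147.14584336642656
90.0 P -96.99999999999999 147.0
80.0 P -75.70857659571995 146.3620831111579
75.0 P -65.18555728151595 144.65468412298398
100.0 P -118.07873194645096 143.93100862382087
85 tool b -97.3 tip h 147.1 TCP z 153.6
75 tool b -75.8 tip h 144.7 TCP z 151.2
65 tool b -54.8 tip h 138.5 TCP z 145.0
55 tool b -34.8 tip h 129.0 TCP z 135.5
45 tool b -16.5 tip h 116.2 TCP z 122.7
35 tool b -0.4 tip h 100.7 TCP z 107.2
25 tool b 13.0 tip h 82.9 TCP z 89.4
15 tool b 23.2 tip h 63.3 TCP z 69.8
8 tool b 28.3 tip h 48.9 TCP z 55.4
3 tool b 30.9 tip h 38.4 TCP z 44.9
0 tool b 32.0 tip h 32.0 TCP z 38.5
```

The top camera confirms that the rail is centred on the line to within about 0.5 mm. Now descend on the guide's right side and push it over along its arc.

```bash
python3 -m pendant '{"dp":[[7,1,20],[4,0,35],[0,0,35],[0,0,15],[0,0,6],[8,0,0],[8,0,0],[6,0,0]],"rot":[[0,0,0],[0,0,0],[0,0,0],[0,0,0],[0,0,0],[0,0,0],[0,0,0],[0,0,0]],"fingers":[0,0,0,0,0,0,0,0]}'
python3 -m pendant '{"dp":[[3,0,0],[3,0,0],[3,0,0],[0,0,0]],"rot":[[0,0,0],[0,0,0],[0,0,0],[0,0,0]],"fingers":[0,0,0,0]}'
python3 - <<'E'
from h import *
to(glob(.030,-.0973,.1206))
E
```

```text
time_s: 24.95
tcp_pos: [0.5782, -0.0903, 0.1527]
tool_rot: [[0.029, 1.0, 0.001], [1.0, -0.029, -0.0], [-0.0, 0.001, -1.0]]
wrist_force: [-0.0, -1.0, 0.9]
finger_gap: 0.0001
grasp_force: 0.0
time_s: 25.45
tcp_pos: [0.578, -0.0821, 0.1518]
tool_rot: [[0.03, 1.0, -0.0], [1.0, -0.03, 0.0], [0.0, -0.0, -1.0]]
wrist_force: [0.1, -0.3, 0.2]
finger_gap: 0.0002
grasp_force: 0.0
t 25.45 tcp [ 0.578  -0.0821  0.1518] loc mm [ 30.5 -89.8 118.8] yawx 88.28 F [ 0.1 -0.3  0.2]
dp [-7.5 -0.5 -1.8]
```

```bash
python3 -m pendant '{"dp":[[7,0,0],[7,0,1],[10,0,3],[10,0,3],[10,0,5],[10,0,5],[9,0,6],[9,0,6]],"rot":[[0,0,0],[0,0,0],[0,0,0],[0,0,0],[0,0,0],[0,0,0],[0,0,0],[0,0,0]],"fingers":[0,0,0,0,0,0,0,0]}'
python3 - <<'E'
from h import *
to(glob(.030,-.0165,.0897))
E
```

```text
time_s: 26.45
tcp_pos: [0.5802, -0.0098, 0.1223]
tool_rot: [[0.03, 1.0, -0.0], [1.0, -0.03, -0.0], [-0.0, -0.0, -1.0]]
wrist_force: [0.7, -1.2, 0.1]
finger_gap: -0.0001
grasp_force: 0.3
t 26.45 tcp [ 0.5802 -0.0098  0.1223] loc mm [ 30.7 -17.5  89.3] yawx 88.26 F [ 0.7 -1.2  0.1]
dp [ 1.  -0.7 -0.4]
```

```bash
python3 -m pendant '{"dp":[[9,0,8],[8,0,8],[7,0,9],[7,0,9],[5,0,10],[5,0,10],[3,0,7],[2,0,7]],"rot":[[0,0,0],[0,0,0],[0,0,0],[0,0,0],[0,0,0],[0,0,0],[0,0,0],[0,0,0]],"fingers":[0,0,0,0,0,0,0,0]}'
python3 - <<'E'
from h import *
to(glob(.030,.032,.0055))
E
```

```text
time_s: 27.45
tcp_pos: [0.5816, 0.0357, 0.0544]
tool_rot: [[0.03, 1.0, -0.0], [1.0, -0.03, -0.0], [-0.0, -0.0, -1.0]]
wrist_force: [0.1, 0.7, 0.9]
finger_gap: 0.0
grasp_force: 0.2
t 27.45 tcp [0.5816 0.0357 0.0544] loc mm [30.9 28.1 21.4] yawx 88.27 F [0.1 0.7 0.9]
dp [ 3.9 -0.9 15.9]
```

```bash
python3 -m pendant '{"dp":[[1,0,4],[1,0,3],[1,0,3],[1,0,2],[0,0,2],[0,0,1]],"rot":[[0,0,0],[0,0,0],[0,0,0],[0,0,0],[0,0,0],[0,0,0]],"fingers":[0,0,0,0,0,0]}'
python3 -m pendant '{"dp":[[0,0,1],[0,0,1]],"rot":[[0,0,0],[0,0,0]],"fingers":[0,0]}'
python3 -m pendant '{"dp":[[0,0,1],[0,0,1]],"rot":[[0,0,0],[0,0,0]],"fingers":[0,0]}'
python3 - <<'E'
from h import *
to(glob(.030,.032,.0055))
E
```

```text
time_s: 28.2
tcp_pos: [0.5822, 0.0397, 0.042]
tool_rot: [[0.03, 1.0, 0.001], [1.0, -0.03, -0.001], [-0.001, 0.001, -1.0]]
wrist_force: [-12.3, -3.7, 29.5]
finger_gap: 0.0002
grasp_force: 14.5
time_s: 28.45
tcp_pos: [0.5823, 0.0396, 0.0416]
tool_rot: [[0.03, 1.0, 0.001], [1.0, -0.03, -0.002], [-0.002, 0.001, -1.0]]
wrist_force: [-18.9, -5.4, 47.5]
finger_gap: 0.0003
grasp_force: 23.4
time_s: 28.7
tcp_pos: [0.5824, 0.0396, 0.0412]
tool_rot: [[0.03, 1.0, 0.001], [1.0, -0.03, -0.003], [-0.003, 0.002, -1.0]]
wrist_force: [-27.7, -5.6, 65.7]
finger_gap: -0.0002
grasp_force: 32.5
t 28.7 tcp [0.5824 0.0396 0.0412] loc mm [31.5 32.   8.2] yawx 88.25 F [-27.7  -5.6  65.7]
dp [-0.  -1.5  2.7]
```

Firm contact: the bush is down on the rail. Release straight up and verify.

```bash
python3 -m pendant '{"dp":[[0,0,-4],[0,0,-6],[0,0,-30],[0,0,-50],[0,0,-50],[0,-40,-20],[0,-60,0],[0,-60,0]],"rot":[[0,0,0],[0,0,0],[0,0,0],[0,0,0],[0,0,0],[0,0,0],[0,0,0],[0,0,0]],"fingers":[0,0,0,0,0,0,0,0]}'
python3 -m pendant '{"dp":[[-60,0,0],[-60,0,0],[-60,0,0],[-60,0,0],[-30,0,0],[0,0,0],[0,0,0]],"rot":[[0,0,0],[0,0,0],[0,0,0],[0,0,0],[0,0,0],[0,0,0],[0,0,0]],"fingers":[0,0,0,0,0,0,0]}'
cat > chk.py <<'E'
from h import *
to([.5,-.3,.3])
p,d=take('top','top3')
c=camera_params('top');F=210/np.tan(np.radians(c['vertical_fov'])/2);M=np.linalg.inv(c['camera_from_world'])
v,u=np.mgrid[:420,:560]
P=np.stack([(u-c['cx'])/F*d,(v-c['cy'])/F*d,d,np.ones_like(d)],-1)@M.T
L=P[...,:3]-LINE;a=L@ex*1e3;b=L@ey*1e3;h=L[...,2]*1e3
m=(d>0)&(h>2)&(h<20)&(abs(b)<30)&(a>-90)&(a<64)
for lo in range(-75,60,15):
    k=m&(a>=lo)&(a<lo+15)
    if k.sum()>3: print(lo,k.sum(),b[k].min().round(1),b[k].max().round(1),b[k&(h>12)].mean().round(1),h[k].max().round(1),a[k].min().round(1),a[k].max().round(1))
print('leaf profile (b, median h)')
for bb in range(-80,60,10):
    k=(d>0)&(abs(a-30)<12)&(b>=bb)&(b<bb+10); print(bb,k.sum(),np.median(h[k]).round(1),end=' | ')
E
python3 chk.py
```

```text
time_s: 29.7
tcp_pos: [0.4254, 0.0447, 0.1959]
tool_rot: [[0.029, 1.0, -0.001], [1.0, -0.029, 0.001], [0.001, -0.001, -1.0]]
wrist_force: [-0.7, 0.2, 1.9]
finger_gap: -0.0001
grasp_force: 0.0
time_s: 30.58
tcp_pos: [0.4192, -0.2247, 0.1964]
tool_rot: [[0.028, 1.0, -0.0], [1.0, -0.028, 0.0], [0.0, -0.0, -1.0]]
wrist_force: [0.5, 1.0, 0.4]
finger_gap: 0.0002
grasp_force: 0.0
t 30.575 tcp [ 0.4192 -0.2247  0.1964] loc mm [-124.2 -236.7  163.4] yawx 88.38 F [0.5 1.  0.4]
dp [ -73.    82.9 -103.7]
-75 25 -13.0 14.5 0.5 16.5 -63.7 -60.4
-60 82 -12.8 15.1 -0.1 18.2 -59.3 -45.1
-45 81 -14.4 13.4 -0.4 17.4 -45.0 -30.6
-30 87 -14.0 14.1 -0.1 17.8 -29.6 -15.1
-15 76 -13.4 14.4 0.2 18.4 -15.0 -1.3
0 88 -15.0 13.1 -0.3 17.9 0.1 15.0
45 53 -15.3 12.6 -1.0 17.5 50.9 59.9
leaf profile (b, median h)
-80 45 29.4 | -70 47 29.5 | -60 44 29.3 | -50 53 29.4 | -40 44 30.1 | -30 55 29.3 | -20 41 29.5 | -10 49 32.6 | 0 42 31.5 | 10 51 30.2 | 20 48 32.3 | 30 48 32.3 | 40 43 31.4 | 50 30 -14.8 |
```

Guide is level (leaf top at 29.4 mm, pad at 32.3 mm, as they should be) and the rail is still centred. One finer check of the near end from the wrist camera, to confirm it stayed home.

```bash
python3 -m pendant '{"dp":[[50,0,0],[50,0,0],[50,0,0],[50,0,0],[0,0,0],[0,0,0],[0,0,0]],"rot":[[0,0,0],[0,0,0],[0,0,0],[0,0,0],[0,0,0],[0,0,0],[0,0,0]],"fingers":[0,0,0,0,0,0,0]}'
python3 - <<'E'
from h import *
to([.5,0,.3])
st,p,d=wtake('w11')
c=camera_params('wrist');F=210/np.tan(np.radians(c['vertical_fov'])/2);M=np.linalg.inv(wcam(*st))
v,u=np.mgrid[:420,:560]
P=np.stack([(u-c['cx'])/F*d,(v-c['cy'])/F*d,d,np.ones_like(d)],-1)@M.T
L=P[...,:3]-LINE;a=L@ex*1e3;b=L@ey*1e3;h=L[...,2]*1e3
m=(d>0)&(a<-40)&(a>-80)&(abs(b)<9)&(h>5)&(h<20)
print('near end a', np.sort(a[m])[:12].round(1), 'rows', np.median([a[i][m[i]].min() for i in range(420) if m[i].any()]))
s=(d>0)&(abs(b)>25)&(abs(b)<60)&(h>10)&(h<19)&(a>55)&(a<95)
print('stop near edge', np.median([a[i][s[i]].min() for i in range(420) if s[i].any()]) if s.any() else None)
r=(d>0)&(a>-60)&(a<10)&(h>13)&(h<20)&(abs(b)<20)
print('ridge fit',np.polyfit(a[r],b[r],1),h[r].max())
# ring
k=(d>0)&(abs(b)<3)&(a>-60)&(a<64)&(h>10)
i=np.argsort(a[k]);A=a[k][i];G=p.sum(2)[k][i].astype(int);j=np.argmin(np.where((A>5)&(A<60),G,999));print('darkest a',A[j],G[j])
E
```

```text
time_s: 31.5
tcp_pos: [0.4247, -0.0266, 0.1964]
tool_rot: [[0.031, 1.0, -0.001], [1.0, -0.031, -0.0], [-0.0, -0.001, -1.0]]
wrist_force: [-0.7, -0.5, -0.4]
finger_gap: -0.0003
grasp_force: 0.0
t 31.5 tcp [ 0.4247 -0.0266  0.1964] loc mm [-124.3  -38.6  163.4] yawx 88.25 F [-0.7 -0.5 -0.4]
dp [  28.8   74.4 -103.7]
near end a [-67.  -67.  -67.  -66.9 -66.9 -66.9 -66.9 -66.9 -66.9 -66.9 -66.8 -66.8] rows -66.80635134094845
stop near edge 63.25492596556848
ridge fit [-0.00661179  0.25012167] 17.117299909469224
darkest a 28.60261843004136 134
```

The near end lies 130.05 mm from the stop face, which is the rail's length, so it is home. Handing in.

```bash
python3 -c "
from plant import close_job
print(close_job())"
```

```text
the job is handed in; nothing more can be done
None
```

The rail lies along the pencil line, centred to within about 0.5 mm by the cameras and home against the end stop; the drill guide is level with its bush resting on the rail, and the job was handed in at about 31.6 s.

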